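Couple the draw hook to the cheese board and draw it out

TASK

Bring the steel draw hook out from under the low wooden stand, lay it flat on the open table at least a hand's breadth clear of the stand and let go of it. Then take it afresh, push its mouth onto the pin under the cheese board's bracket until the sprung latch flips shut behind the pin, and draw the board out to its stop by the hook, never by touching the board or its rack. Leave the hook coupled and lying flat, and do not disturb the other things on the table.

Things in the scene. Friction and masses are not known exactly. Their poses are not given: they have to be found in the camera images.
- throat (a point): Centre of the throat (half-way up) of the draw hook, a loose flat steel hook 20 mm thick, 0.3 kg, lying on the table. Axes: x from shank to head, y out of the mouth, z up. Two arms stand out to +y from the bar at the back: the neck arm (x -24 to -12 mm) and the bill (x 12 to 24), with round tips at y 27. The throat between them is 24 mm wide, open at y 27, closed at y -24.
- head_grip (a point): Point on the hook's head, half-way up, 8 mm from the throat centre towards the mouth (+y): here the head can be pinched across the outer faces of its two arms, 48 mm apart along the hook's x. At the start only the head stands out from under the stand. Axes as throat.
- shank (a point): Point on the hook's shank, a straight bar 14 mm wide (along y) and 20 mm high, half-way up; it lies 85 mm behind the throat centre along x and 31 mm to -y. The bar runs from the hook's far end (x 24 mm from the throat centre), along the back of the throat, to its tail at x -170 mm. Axes as throat.
- tail (a point): Point near the tail end of the hook's shank, half-way up: 165 mm behind the throat centre along x, 31 mm to -y; the rounded tail ends 5 mm beyond it. Axes as throat.
- latch (a joint): The hook's sprung latch, a dark bar 5 mm thick across the mouth, hinged on the neck arm at x -14, y 17 mm from the throat centre. 0 rad = shut; it swings only inward, to 1.4 rad, and springs back (1 N at the tip shut, 3 N open). A pin pushed in swings it aside; it flips shut once the pin's centre has come to y -11 to -18 mm in the throat (-18 is the back), then keeps the pin in.
- pin (a point): The upright round steel pin, 12 mm thick, hanging from a bracket on the board's front; this point is on its axis, 20 mm above the table. The pin ends 5 mm above the table, so the hook slides onto it flat on the table, under the bracket. Axes: x from the pin to the board, whose front edge is 54 mm behind it; z up; the board slides out to -x.
- bracket (a point): Middle of the top of the flat steel bracket arm that carries the pin, straight above the pin, 53 mm above the table. The arm is 50 mm wide, its underside is 47 mm above the table, and it reaches 26 mm past the pin to the front and back to the board. It leaves no room to hold the hook by its head there: hold the shank.
- board (a joint): How far the board (200 x 180 mm, three cheeses on it, 68 mm high in all) has been drawn out of its rack, m: 0 fully in, 0.09 at its stop. It needs about 3 N and stays where it is left. The pin moves with it.
- rack: The low fixed wooden rack with the sliding board that it carries. Origin on the table under the place of the pin when the board is fully in; x points from there into the rack, the board slides out to -x. The rack lies 58 to 280 mm from its origin along x, 107 mm to each side.
- stand_mid (a point): On the top (46 mm high) of the low fixed wooden stand, above the hook's shank kept beneath. Axes: x towards the end where the hook's head comes out; its top spans x -85 to 85 mm, y -78 to 12 mm, 30 mm of room below; walls at x -85 and y -78 mm, open at +x and +y. A thin steel disc lies on it (to 54 mm).
- cheese_mid (a point): Loose cheese wheel, 100 mm across, 45 mm high; this point is its centre. Not part of the job.
- mould_mid (a point): Open white plastic cheese mould (cup), 84 mm across, 75 mm high; this point is its centre. Not part of the job.
- jug_mid (a point): White plastic bottle with a screw cap, 90 mm across, 200 mm high; this point is its centre. Not part of the job.
- cheese_small_mid (a point): Small loose cheese wheel, 72 mm across, 34 mm high; this point is its centre. Not part of the job.
- brush_grip (a point): Hand brush lying on the table; this point is on its handle. Not part of the job.
- spatula_grip (a point): Spatula lying on the table; this point is on its handle. Not part of the job.
Not all that is in view belongs to the job. What is shaped like the part that bears throat but green or pink is not meant.

How it is judged:
By the outcome, as a careful person would: the job done as asked, in the order asked, and still so for the second after the job is handed in, with the robot touching nothing.
It also fails if it takes over 64 s, if anything falls off the work surface, if the arm or the gripper's body presses on something with over 40 N, if the wrist force passes 120 N, or if a joint passes its speed limit or range.

ROBOT

A 6-joint arm with a two-finger parallel gripper is mounted at the origin on the work surface. World frame = base frame: x ahead of the robot, y to its left, z up, the work surface at z = 0. Lengths are in m, angles in rad, forces in N, time in s.
With the tool pointing down it reaches from about 0.375 to 0.975 m from the base axis. Payload 3.8 kg.
Tool frame: the origin (TCP) lies at the very end of the fingers, on their centre line; the grasp point (between the pads) lies 19 mm behind it; z points along the fingers, y is the line along which they close (so a half turn about z gives the same grasp; the last joint's range is limited). The gripper opens to 85 mm and grips with 20 to 120 N. Pads are 22 mm wide; open, the fingers measure 114 mm over their backs; the gripper's body (76 mm by 85 mm) begins 54 mm behind the grasp point. The pads swing forward as they close: fully open they stand 13 mm farther back than shut.
Start: joints at [-1.298, 0.264, 1.604, -0, 1.274, -0.037], TCP at [0.206, -0.643, 0.231] pointing down, gripper open.
Joint ranges: [-2.63, 2.63], [-0.94, 2.18], [0.31, 2.57], [-1.31, 4.45], [0, 2.66], [-2.55, 2.55]. Speed limits (rad/s): [2.57, 2.57, 3.14, 3.14, 3.14, 3.14].

INTERFACE

Orientations are given as a rotation vector (axis times angle).
In Python, from workcell import * gives the robot as it stands.
- The arm moves only by the shell command python3 -m crank 'ROWS' [OPENING] [FORCE]. ROWS is JSON, a list that holds one entry, the list of rows, each a list of 6 numbers: the shift along the tool's x, y, z in cm, then the turn, a rotation vector about the tool's x, y, z in rad. In form: [[[dx, dy, dz, ax, ay, az], ...]]. A call has 1 to 8 rows; each row shifts and turns the commanded pose from where the row before left it, along the tool's axes as they then stand; what a row does not reach is not made up. A row lasts 1/12 s, in which the tool goes at most 41.7 mm and 7.16 degrees, less where a joint would pass 70% of its speed; a pose out of reach is approached as far as the arm can. A call with a gripper value outside its range is refused whole. OPENING is the finger opening in cm, from 0 to 8.54, set as the call begins (- or left out, the last holds). The fingers move at their own pace and stop on an object; FORCE is the grip in N (left out, the last holds). Time passes only in rows, so rows that do not move let the fingers close. It gives the time, the measured TCP pose, the force, the opening and the grip force at its end, in the units of the state.
- read_state(): the state, without advancing time (a new reading comes with each control period).
- read_camera(name): name is "scene" or "top" or "wrist"; returns the picture (480x640x3 uint8, blue, green, red); there is no depth.
- camera_model(name): a dict with "camera_matrix" (3x3 intrinsics, pixels), "k1" (the pictures are not rectified: a ray, as slopes to the right and down, at radius r is drawn at 1 + k1 r^2 times it, then the intrinsics apply), "R" (3x3) and "t" (3): a world point X has camera coordinates R X + t. Camera axes: x right, y down, z forward; pixel columns grow to the right and rows downward; lengths in m; the calibration is good to about 2 mm. A picture is of the moment at which its call begins: read the wrist's pose just before it. camera_model takes no time and is no camera call; for the wrist camera it gives the pose at the moment of the call.
- finish_job(): hands the job in; it is judged then, once.
The state is a dict: "time": time; "q": joint angles; "joint_vel": joint speeds; "joint_torque": joint torques, N m; "tool_pos": TCP position; "tcp_rot": TCP orientation; "wrist_force": force on the tool from outside, world axes, zero at the start; "torque": the same for the moment, N m; "width": opening from 0.0 (shut) to 1.0 (fully open); "grip_force": force on a finger pad.
Only numpy, scipy, OpenCV 4.12 (cv2) and the standard library are available. Lean on these libraries where they do the work, as an engineer would, in place of code of your own. Each camera call takes 0.05 s, during which the arm holds its last target. There are 200 camera calls.

## Working session

There is one attempt and no reset: what is moved stays moved. The work goes in short steps, Python scripts to look and compute and a shell command to move; the robot and the scene stay as the last step left them, time stands still between calls to the robot, and variables do not carry over. Pictures are saved under pics/ and viewed, at most 10 in all, crops included, and the job is handed in when it is done.

```bash
mkdir -p pics; cat > h.py <<'E'
from workcell import *
import numpy as np, cv2, sys
from scipy.spatial.transform import Rotation as R
def ray(m,px):
    K=np.array(m["camera_matrix"]); k=m["k1"]
    d=(np.array(px,float)-[K[0,2],K[1,2]])/[K[0,0],K[1,1]]
    u=d.copy()
    for _ in range(20): u=d/(1+k*(u@u))
    Rm=np.array(m["R"]);t=np.array(m["t"])
    return -Rm.T@t, Rm.T@np.array([u[0],u[1],1.])
def on_plane(m,px,z):
    o,d=ray(m,px); return o+d*(z-o[2])/d[2]
def proj(m,X):
    K=np.array(m["camera_matrix"]);c=np.array(m["R"])@np.array(X)+np.array(m["t"])
    u=c[:2]/c[2];u=u*(1+m["k1"]*(u@u));return u*[K[0,0],K[1,1]]+[K[0,2],K[1,2]]
def snap(n,f):
    m=camera_model(n);im=read_camera(n);cv2.imwrite(f"pics/{f}.png",im);return m,im
def to_tool(p):
    s=read_state();return R.from_rotvec(s["tcp_rot"]).inv().apply(np.array(p)-s["tool_pos"])*100
E
python3 - <<'E'
from h import *
for n in("top","scene"):
    m,_=snap(n,n+"0");print(n,-np.array(m["R"]).T@m["t"],np.array(m["R"])[2])
s=read_state();print(s);print(R.from_rotvec(s["tcp_rot"]).as_matrix())
E
```

```text
top [ 0.36366273 -0.04182524  1.35703736] [ 0.14406526 -0.00859052 -0.9895309 ]
scene [ 1.23182245 -0.11217826  0.95651682] [-0.61456718  0.06922388 -0.78582138]
{'time': 0.1, 'q': array([-1.29789934e+00,  2.64689310e-01,  1.60521198e+00, -1.04282187e-05,
        1.27369357e+00, -3.69117015e-02]), 'joint_vel': array([-2.34574054e-05, -1.93625863e-03, -3.53250339e-03,  5.91846502e-04,
       -3.99982788e-04,  8.41519238e-05]), 'joint_torque': array([-4.75465258e-04, -5.16713119e+01, -3.68591774e+01, -1.23565187e-04,
        6.38057885e-03, -3.85844010e-05]), 'tool_pos': array([ 0.20560535, -0.64224809,  0.23009252]), 'tcp_rot': array([-3.10201206e+00, -4.84400642e-01,  3.85539575e-04]), 'wrist_force': array([ 1.43510352, -0.22165394, -0.84668654]), 'torque': array([-0.07886419,  0.00425406,  0.03640438]), 'grip_force': 0.0, 'width': 0.999704843293021}
[[ 9.52390997e-01  3.04878808e-01 -5.49242672e-04]
 [ 3.04879296e-01 -9.52389053e-01  1.92542893e-03]
 [ 6.39297716e-05 -2.00121390e-03 -9.99997996e-01]]
```

View pics/top0.png

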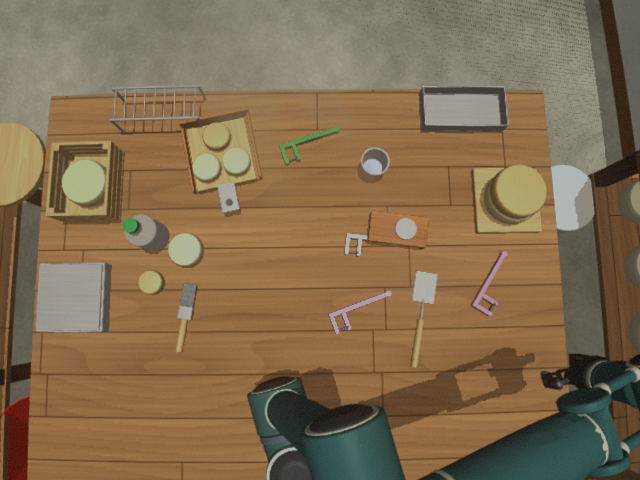

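View pics/scene0.png

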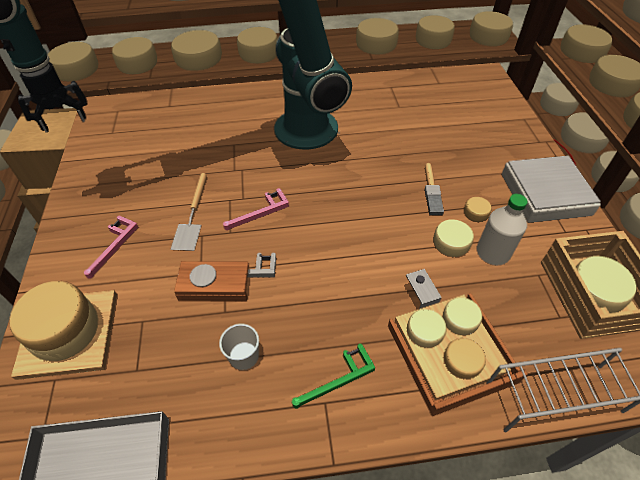

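Top view: the steel hook's head is at (355,244), its mouth towards the robot and its shank under the stand (399,229). The bracket is at (229,198), in front of the rack and board at (220,152). Pink hooks are at (360,312) and (490,285), the green one at (310,145). The scene view agrees.

```bash
python3 - <<'E'
from h import *
m=camera_model("top")
for n,p,z in[("head",(355,244),.02),("standL",(369,229),.046),("standR",(428,229),.046),("bracket",(229,198),.053),("cheese",(185,249),.045),("pink",(340,320),.02),("spat",(187,300),.02),("jug",(146,235),.1)]:
    print(n,on_plane(m,p,z).round(3))
m=camera_model("wrist");c=-np.array(m["R"]).T@m["t"];print("wristcam in tool",to_tool(c).round(2),"fwd tool",R.from_rotvec(read_state()["tcp_rot"]).inv().apply(np.array(m["R"])[2]).round(3),m["camera_matrix"])
E
```

```text
head [ 0.55  -0.173  0.02 ]
standL [ 0.59  -0.213  0.046]
standR [ 0.588 -0.386  0.046]
bracket [0.686 0.196 0.053]
cheese [0.538 0.324 0.045]
pink [ 0.328 -0.124  0.02 ]
spat [0.391 0.321 0.02 ]
jug [0.571 0.42  0.1  ]
wristcam in tool [  7.53  -0.1  -14.22] fwd tool [-0.293 -0.     0.956] [[330.51744719   0.         323.64128677]
 [  0.         330.51744719 237.9915195 ]
 [  0.           0.           1.        ]]
```

```bash
python3 -m crank '[[[3.35,-2.45,0,0,0,0],[3.35,-2.45,0,0,0,0],[3.35,-2.45,0,0,0,0],[3.35,-2.45,0,0,0,0],[3.35,-2.45,0,0,0,0],[3.35,-2.45,0,0,0,0],[3.35,-2.45,0,0,0,0],[3.35,-2.45,0,0,0,0]]]'
python3 -m crank '[[[3.35,-2.45,0,0,0,0],[3.35,-2.45,0,0,0,0],[3.35,-2.45,0,0,0,0],[3.35,-2.45,0,0,0,0],[0,0,0,0,0,0.1],[0,0,0,0,0,0.1],[0,0,0,0,0,0.11],[0,0,0,0,0,0]]]'
python3 - <<'E'
from h import *
m,im=snap("wrist","w1");np.savez("w1",**{k:np.array(v) for k,v in m.items()})
s=read_state();print(s["time"],s["tool_pos"],R.from_rotvec(s["tcp_rot"]).as_matrix().round(3))
E
```

```text
time: 0.77
tool_pos: [0.4018, -0.3725, 0.2308]
tcp_rot: [-3.103, -0.484, 0.001]
wrist_force: [-0.2, 0.0, 0.2]
width: 1.0
grip_force: 0.0
time: 1.43
tool_pos: [0.4989, -0.2395, 0.2307]
tcp_rot: [-3.141, 0.003, 0.002]
wrist_force: [1.3, 1.1, -0.4]
width: 0.998
grip_force: 0.0
1.4833 [ 0.49880272 -0.23984014  0.23075125] [[ 1.     0.003 -0.001]
 [ 0.003 -1.     0.   ]
 [-0.001 -0.    -1.   ]]
```

View pics/w1.png

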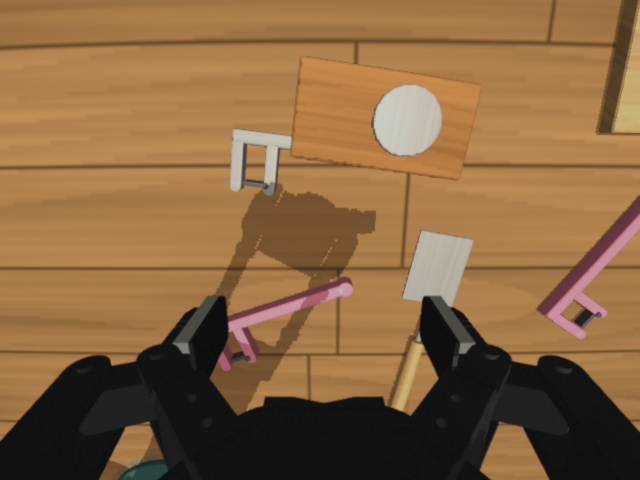

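Wrist view: the hook's bar corner is at (233,129), the bill's tip at (237,188) and the neck arm's tip at (269,190). The stand's edge runs (301,58)–(291,156), about 13 px from the neck arm.

```bash
python3 - <<'E'
from h import *
m=dict(np.load("w1.npz"));im=cv2.imread("pics/w1.png")
hsv=cv2.cvtColor(im,cv2.COLOR_BGR2HSV)
k=((hsv[...,1]<60)&(hsv[...,2]>120)).astype(np.uint8)
b=np.zeros_like(k);b[120:200,222:289]=k[120:200,222:289]
c=max(cv2.findContours(b,0,2)[0],key=cv2.contourArea)
print(cv2.contourArea(c));cv2.imwrite("pics/x.png",b*255)
P=np.array([on_plane(m,p[0],.02)[:2] for p in c])
# back edge of bar: top contour points per column; bill outer edge: left points per row
back=np.array([on_plane(m,(u,c[c[:,0,0]==u][:,0,1].min()),.02)[:2] for u in range(238,288) if (c[:,0,0]==u).any()])
ln=cv2.fitLine(back.astype(np.float32),cv2.DIST_HUBER,0,.01,.01).ravel();d=ln[:2]; d=d*np.sign(d[1]);print("hook x dir",d,np.degrees(np.arctan2(d[1],d[0])))
y=np.array([-d[1],d[0]]);q=P-ln[2:]
print("range x",(q@d).min(),(q@d).max(),"y",(q@y).min(),(q@y).max())
o=(ln[2:]+d*((q@d).max()-.024)+y*.038);print("throat by end/back",o, "y end should be 65mm:",(q@y).max())
for p in[(301,58),(291,156),(460,180),(480,86)]:
  w=on_plane(m,p,.046)[:2];print("stand",w,"in hook", (w-o)@d,(w-o)@y)
E
```

```text
1654.5
hook x dir [0.9832663  0.18217415] 10.496424
range x -0.042911178568815114 0.029336648661207745 y -0.029704722143408455 0.042721423668002
throat by end/back [ 0.55599657 -0.13678326] y end should be 65mm: 0.042721423668002
stand [ 0.64192143 -0.21833623] in hook 0.06963017295811855 -0.09584157178345877
stand [ 0.55635521 -0.20691905] in hook -0.012424287539327448 -0.06902748724342957
stand [ 0.53325871 -0.37288619] in hook -0.06536922575374667 -0.22800980397028323
stand [ 0.61916687 -0.38188551] in hook 0.017461926847373042 -0.2525087783552303
```

```bash
python3 - <<'E'
from h import *
m=dict(np.load("w1.npz"));im=cv2.imread("pics/w1.png")
hsv=cv2.cvtColor(im,cv2.COLOR_BGR2HSV)
k=((hsv[...,1]<60)&(hsv[...,2]>120))
bk=[];bl=[]
for u in range(236,288):
    v=np.where(k[122:150,u])[0]; bk.append(on_plane(m,(u,122+v[0]),.02)[:2]) if len(v) else 0
for v in range(134,182):
    u=np.where(k[v,224:245])[0]; bl.append(on_plane(m,(224+u[0],v),.02)[:2]) if len(u) else 0
f=lambda a:cv2.fitLine(np.array(a,np.float32),cv2.DIST_HUBER,0,.001,.001).ravel()
a,b=f(bk),f(bl);d=a[:2]*np.sign(a[1]);e=b[:2]*-np.sign(b[0])
print(len(bk),len(bl),"x dir deg",np.degrees(np.arctan2(d[1],d[0])),"y dir-90.. deg",np.degrees(np.arctan2(e[1],e[0]))-90)
th=np.radians(82);d=np.array([np.cos(th),np.sin(th)]);y=np.array([-d[1],d[0]])
A=np.mean(bk,0);B=np.mean(bl,0)
o=d*(B@d-.024)+y*(A@y+.038);g=o+.008*y
print("throat",o,"grip",g)
for p in[(301,58),(291,156)]:
  w=on_plane(m,p,.046)[:2];print("stand edge in hook x",(w-o)@d,(w-o)@y)
print("tips y",[(on_plane(m,p,.02)[:2]-o)@y for p in[(237,192),(269,194)]])
E
```

```text
52 48 x dir deg 82.78483 y dir-90.. deg 81.51024
throat [ 0.54200857 -0.16468373] grip [ 0.53408642 -0.16357034]
stand edge in hook x -0.039225175487248125 -0.1064075021115493
stand edge in hook x -0.03982761840244169 -0.020085045603785497
tips y [np.float64(0.026926008211063297), np.float64(0.024425313637085583)]
```

```bash
python3 -m crank '[[[1.75,-3.75,0,0,0,0],[1.8,-3.86,0,0,0,0],[0,0,0,0,0,0.07],[0,0,0,0,0,0.07],[0,0,4.1,0,0,0],[0,0,4.1,0,0,0],[0,0,4,0,0,0],[0,0,4,0,0,0]]]' 6.8 60
python3 -m crank '[[[0,0,2,0,0,0],[0,0,0,0,0,0]]]'
python3 - <<'E'
from h import *
s=read_state();print(to_tool([.5341,-.1636,.003]),R.from_rotvec(s["tcp_rot"]).as_matrix().round(4))
m,im=snap("wrist","w2")
for n,h in(("throat",(0.542,-.1647,.02)),):print(proj(m,h))
E
```

```text
time: 2.15
tool_pos: [0.534, -0.1653, 0.068]
tcp_rot: [3.134, -0.215, 0.002]
wrist_force: [0.3, -0.0, -1.1]
width: 0.796
grip_force: 0.0
time: 2.32
tool_pos: [0.5286, -0.1635, 0.043]
tcp_rot: [-3.131, 0.216, 0.018]
wrist_force: [-0.1, -0.5, -0.3]
width: 0.798
grip_force: 0.0
[ 0.59883797 -0.05532229  3.98994152] [[ 0.9904 -0.1376 -0.0115]
 [-0.1376 -0.9905  0.0041]
 [-0.0119 -0.0025 -0.9999]]
[324.80083174 257.01306277]
```

View pics/w2.png

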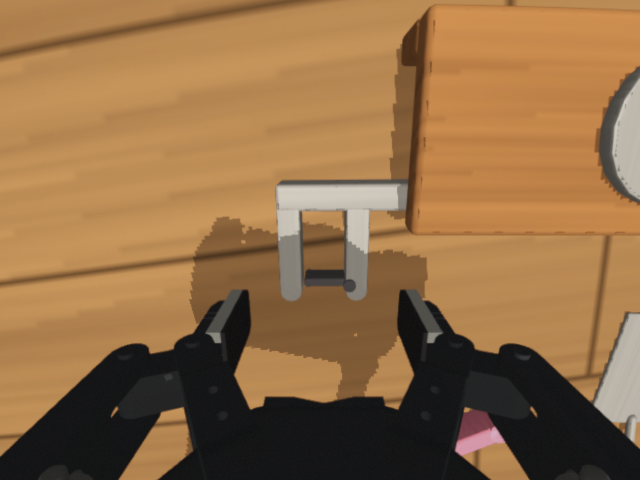

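The hook is centred between the fingers (arms at columns 290 and 357), with the neck finger clear of the stand.

```bash
python3 -m crank '[[[0.3,0,1.3,0,0,0],[0.3,0,1.3,0,0,0],[0,0,1.0,0,0,0],[0,0,0.3,0,0,0],[0,0,0,0,0,0]]]'
python3 - <<'E'
from h import *
s=read_state();print(s["q"].round(3),to_tool([.5341,-.1636,.003]),R.from_rotvec(s["tcp_rot"]).as_matrix().round(4),s["wrist_force"])
E
```

```text
time: 2.78
tool_pos: [0.5395, -0.1657, 0.0095]
tcp_rot: [-3.133, 0.22, 0.002]
wrist_force: [0.1, -0.1, 0.2]
width: 0.795
grip_force: 0.0
[-0.342  0.295  2.02   0.     0.828  1.369] [-0.56462511 -0.12912418  0.64717851] [[ 9.902e-01 -1.395e-01 -1.500e-03]
 [-1.395e-01 -9.902e-01  5.000e-04]
 [-1.500e-03 -3.000e-04 -1.000e+00]] [ 0.1381362  -0.09835574  0.17076523]
```

```bash
python3 -m crank '[[[-0.5,-0.1,0.2,0,0,0],[0,0,0,0,0,0],[0,0,0,0,0,0]]]'; python3 -m crank '[[[0,0,0,0,0,0],[0,0,0,0,0,0],[0,0,0,0,0,0],[0,0,0,0,0,0],[0,0,0,0,0,0]]]' 4 60
```

```text
time: 3.03
tool_pos: [0.5351, -0.1641, 0.0086]
tcp_rot: [3.134, -0.22, 0.0]
wrist_force: [0.2, 0.9, -0.4]
width: 0.795
grip_force: 0.0
time: 3.45
tool_pos: [0.5358, -0.1642, 0.0093]
tcp_rot: [-3.134, 0.22, -0.002]
wrist_force: [-1.4, 0.0, 4.9]
width: 0.541
grip_force: 62.1
```

```bash
python3 -m crank '[[[0,0,-0.15,0,0,0],[0,-1,0,0,0,0],[0,-2,0,0,0,0],[0,-2.5,0,0,0,0],[0,-2.5,0,0,0,0],[0,-2.5,0,0,0,0],[0,-2.5,0,0,0,0],[0,-2.5,0,0,0,0]]]'
python3 -m crank '[[[0,-2.5,0,0,0,0],[0,-2.5,0,0,0,0],[0,-2.5,0,0,0,0],[0,-1.7,0,0,0,0],[0,-0.8,0,0,0,0],[0,0,0.15,0,0,0],[0,0,0,0,0,0],[0,0,0,0,0,0]]]'
python3 - <<'E'
from h import *
snap("top","t2");print(read_state()["q"].round(2),read_state()["time"])
E
```

```text
time: 4.12
tool_pos: [0.5565, -0.0092, 0.0094]
tcp_rot: [3.134, -0.22, -0.001]
wrist_force: [0.4, -1.7, -1.0]
width: 0.539
grip_force: 62.2
time: 4.78
tool_pos: [0.5715, 0.0897, 0.0093]
tcp_rot: [-3.132, 0.22, -0.002]
wrist_force: [-1.4, 5.1, 4.5]
width: 0.541
grip_force: 62.8
[0.11 0.32 1.99 0.   0.83 1.82] 4.8333
```

```bash
python3 -m crank '[[[0,0,0,0,0,0],[0,0,0,0,0,0],[0,0,0,0,0,0],[0,0,-1,0,0,0],[0,0,-4,0,0,0],[0,0,-4,0,0,0],[0,0,-4,0,0,0],[0,0,-4,0,0,0]]]' 6.8 60
python3 -m crank '[[[0,0,-4,0,0,0],[0,0,-2,0,0,0],[0,0,0,0,0,0],[0,0,0,0,0,0]]]'
python3 - <<'E'
from h import *
m,im=snap("wrist","w3");np.savez("w3",**{k:np.array(v) for k,v in m.items()})
E
```

```text
time: 5.5
tool_pos: [0.5704, 0.0878, 0.1804]
tcp_rot: [3.133, -0.221, -0.001]
wrist_force: [0.9, 0.1, 0.4]
width: 0.794
grip_force: 0.0
time: 5.83
tool_pos: [0.572, 0.088, 0.241]
tcp_rot: [-3.133, 0.221, -0.007]
wrist_force: [0.4, -0.5, -0.5]
width: 0.796
grip_force: 0.0
```

View pics/w3.png

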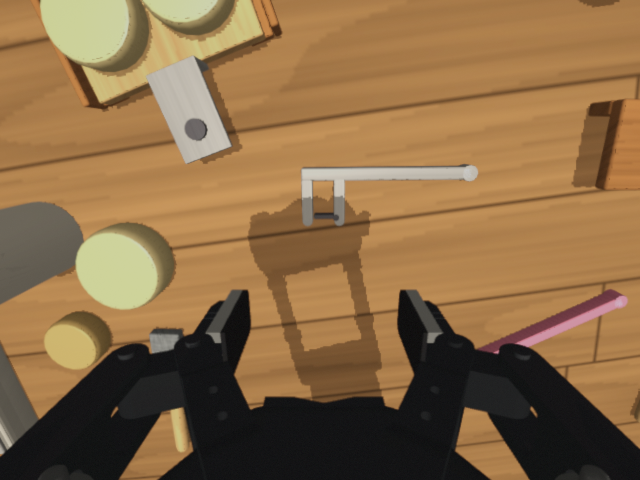

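The hook is out, flat and released: its back corner is at (303,168), its tail at (470,173) and its tips at row 224. The bracket's front corners are (191,162) and (230,146), with the pin head at (196,129). The rack's front edge runs (93,106)–(275,38).

```bash
python3 - <<'E'
from h import *
m=dict(np.load("w3.npz"));im=cv2.imread("pics/w3.png");hsv=cv2.cvtColor(im,cv2.COLOR_BGR2HSV)
ang=lambda v:np.degrees(np.arctan2(v[1],v[0]))
p=lambda u,z:on_plane(m,u,z)[:2]
# bracket
fl,fr,bl,br=[p(u,.053) for u in[(191,162),(230,146),(149,75),(197,57)]]
print("bracket width",np.linalg.norm(fl-fr),"axis from front",ang(fl-fr)-90,"sides",ang(bl-fl),ang(br-fr))
k=(hsv[115:143,182:210,2]<110).astype(np.uint8);M=cv2.moments(k,True);px=(182+M["m10"]/M["m00"],115+M["m01"]/M["m00"])
print("pinhead",px,p(px,.053)," front-mid",(fl+fr)/2)
e=[p(u,.03) for u in[(93,106),(275,38)]];print("rack front",ang(e[0]-e[1])-90)
# hook
k=(hsv[...,1]<60)&(hsv[...,2]>120)
bk=[p((u,155+np.where(k[155:190,u])[0][0]),.02) for u in range(308,455) if k[155:190,u].any()]
l=cv2.fitLine(np.array(bk,np.float32),cv2.DIST_HUBER,0,.001,.001).ravel();d=l[:2]*np.sign(l[1])
bl=[p((295+np.where(k[v,295:312])[0][0],v),.02) for v in range(174,218) if k[v,295:312].any()]
y=np.array([-d[1],d[0]]);o=d*(np.mean(bl,0)@d-.024)+y*(np.mean(bk,0)@y+.038)
print("hook ang",ang(d),"throat",o,"tail x",(p((477,173),.02)-o)@d,"tips y",(p((308,227),.02)-o)@y)
s=o-.085*d-.031*y;print("shank",s,"to tool",to_tool([*s,.006]))
s=read_state();print(s["tool_pos"],ang(R.from_rotvec(s["tcp_rot"]).as_matrix()[:,0]))
E
```

```text
bracket width 0.042497476596947865 axis from front 12.574829387298436 sides 13.169503390533905 9.085210336321172
pinhead (195.8181818181818, 129.12727272727273) [0.67212074 0.19889993]  front-mid [0.64735133 0.19045835]
rack front 9.42300206742533
hook ang 82.33625 throat [0.57835599 0.08865829] tail x -0.16774994947317834 tips y 0.02829157175198405
shank [5.97743574e-01 2.83393216e-04] to tool [ 3.89124596  8.30378815 23.26789253]
[0.57071154 0.08797717 0.2386543 ] -8.051993439866145
```

```bash
python3 -m crank '[[[1.3,2.77,0,0,0,0],[1.3,2.77,0,0,0,0],[1.3,2.77,0,0,0,0],[0,0,1.3,0,0,-0.121],[0,0,1.3,0,0,-0.121],[0,0,1.3,0,0,-0.121],[0,0,1.3,0,0,-0.121],[0,0,1.3,0,0,-0.121]]]' 4.5
python3 -m crank '[[[0,0,1.3,0,0,-0.121],[0,0,1.3,0,0,-0.121],[0,0,1.3,0,0,-0.121],[0,0,1.3,0,0,-0.121],[0,0,1.3,0,0,-0.121],[0,0,1.3,0,0,-0.121],[0,0,1.3,0,0,-0.121],[0,0,1.3,0,0,-0.121]]]'
python3 -m crank '[[[0,0,0,0,0,0],[0,0,0,0,0,0]]]'
python3 - <<'E'
from h import *
s=read_state();M=R.from_rotvec(s["tcp_rot"]).as_matrix();print(M.round(3),np.degrees(np.arctan2(M[1,0],M[0,0])),to_tool([.5977,.0003,.007]),s["q"].round(2))
E
```

```text
time: 6.55
tool_pos: [0.5958, 0.0003, 0.1696]
tcp_rot: [-3.054, -0.731, 0.008]
wrist_force: [0.0, 0.7, 0.1]
width: 0.528
grip_force: 0.0
time: 7.22
tool_pos: [0.5953, 0.0005, 0.0658]
tcp_rot: [-2.361, -2.067, 0.006]
wrist_force: [0.4, -1.2, 0.8]
width: 0.529
grip_force: 0.0
time: 7.38
tool_pos: [0.5951, 0.0006, 0.0663]
tcp_rot: [-2.37, -2.056, 0.007]
wrist_force: [0.3, -0.1, 0.3]
width: 0.525
grip_force: 0.0
[[ 0.141  0.99  -0.006]
 [ 0.99  -0.141  0.   ]
 [-0.001 -0.006 -1.   ]] 81.89646199419491 [0.01639106 0.30338703 5.92539724] [-0.04  0.27  1.92 -0.    0.96  0.1 ]
```

```bash
python3 -m crank '[[[0,0.3,2,0,0,-0.007],[0,0,2,0,0,0],[0,0,1.4,0,0,0],[0,0,0.6,0,0,0],[0,0,0,0,0,0],[0,0,0,0,0,0]]]'
python3 -m crank '[[[0,0,0,0,0,0],[0,0,0,0,0,0],[0,0,0,0,0,0],[0,0,0,0,0,0],[0,0,0,0,0,0]]]' 0.5 90
python3 - <<'E'
from h import *
s=read_state();M=R.from_rotvec(s["tcp_rot"]).as_matrix();print(M.round(3),s["tool_pos"],s["wrist_force"])
E
```

```text
time: 7.88
tool_pos: [0.601, 0.0001, 0.0096]
tcp_rot: [-2.363, -2.07, 0.0]
wrist_force: [0.2, -0.2, 0.5]
width: 0.529
grip_force: 0.0
time: 8.3
tool_pos: [0.6014, 0.0002, 0.0109]
tcp_rot: [2.362, 2.071, 0.001]
wrist_force: [-3.1, 0.3, 6.3]
width: 0.129
grip_force: 89.5
[[ 0.131  0.991  0.001]
 [ 0.991 -0.131 -0.   ]
 [ 0.     0.001 -1.   ]] [6.01350771e-01 1.80632071e-04 1.09072084e-02] [-3.10262519  0.29018055  6.27841333]
```

```bash
python3 -m crank '[[[0,0,-0.3,0,0,0],[0,0,0,0,0,0.08],[0,0,0,0,0,0.118],[0,0,0,0,0,0.118],[0,0,0,0,0,0.118],[0,0,0,0,0,0.118],[0,0,0,0,0,0.118],[0,0,0,0,0,0.118]]]'
python3 -m crank '[[[0,0,0,0,0,0.118],[0,0,0,0,0,0.118],[0,0,0,0,0,0.118],[0,0,0,0,0,0.118],[0,0,0,0,0,0],[0,0,0,0,0,0]]]'
python3 - <<'E'
from h import *
s=read_state();M=R.from_rotvec(s["tcp_rot"]).as_matrix();print(M.round(3),np.degrees(np.arctan2(M[1,0],M[0,0])),s["tool_pos"],to_tool([.6033,.0995,.01]))
m,im=snap("wrist","w4");np.savez("w4",**{k:np.array(v) for k,v in m.items()})
E
```

```text
time: 8.97
tool_pos: [0.6004, 0.0001, 0.0119]
tcp_rot: [-2.979, -0.997, 0.001]
wrist_force: [0.4, 0.0, -3.8]
width: 0.128
grip_force: 88.4
time: 9.47
tool_pos: [0.6006, 0.0001, 0.0121]
tcp_rot: [-3.128, -0.287, 0.001]
wrist_force: [-0.6, -0.4, -3.2]
width: 0.127
grip_force: 88.4
[[ 0.983  0.182 -0.001]
 [ 0.182 -0.983 -0.   ]
 [-0.001 -0.    -1.   ]] 10.483064942859718 [6.00550719e-01 1.40067073e-04 1.20533001e-02] [ 2.07824542 -9.72010856  0.20516869]
```

View pics/w4.png

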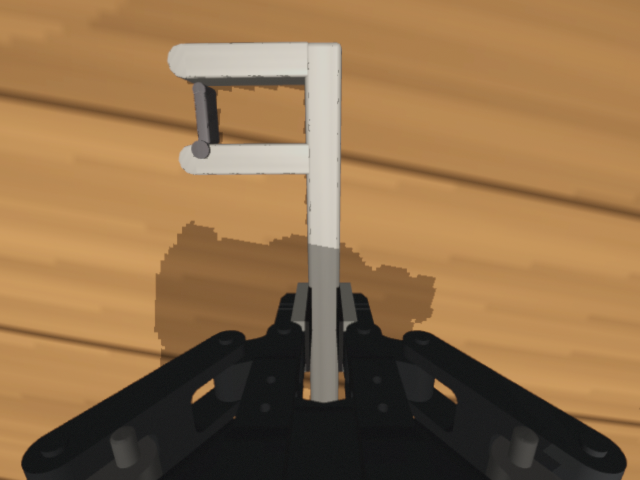

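The hook is held squarely: the bar is vertical at columns 308–341, its end at row 43, the mouth faces left and the latch is shut at (205,115).

```bash
python3 -m crank '[[[0.5,-2.4,0,0,0,0],[0.5,-2.4,0,0,0,0],[0.5,-2.4,0,0,0,0],[0.5,-2.4,0,0,0,0],[0,0,0,0,0,0],[0,0,0,0,0,0]]]'
python3 - <<'E'
from h import *
m=dict(np.load("w4.npz"))
# throat in tool frame at w4
T=np.array([.600551,.00014,.012]);a=np.radians(10.48);tx=np.array([np.cos(a),np.sin(a)]);ty=np.array([np.sin(a),-np.cos(a)])
for n,u in(("end",(324,43)),("billtip",(168,60)),("necktip",(180,159)),("inner bill",(250,80)),("inner neck",(250,145)),("bar r",(341,120)),("bar l",(308,120))):
    w=on_plane(m,u,.022)[:2]-T[:2];print(n,(w@tx*1000).round(1),(w@ty*1000).round(1))
s=read_state();M=R.from_rotvec(s["tcp_rot"]).as_matrix();print(np.degrees(np.arctan2(M[1,0],M[0,0])),s["tool_pos"])
m,im=snap("wrist","w5");np.savez("w5",**{k:np.array(v) for k,v in m.items()});print(proj(m,(.672,.199,.053)))
E
```

```text
time: 10.02
tool_pos: [0.6032, 0.0994, 0.0122]
tcp_rot: [3.128, 0.289, -0.0]
wrist_force: [-0.3, -0.9, -2.8]
width: 0.131
grip_force: 88.7
end 107.6 -0.9
billtip 102.5 -57.7
necktip 67.2 -57.5
inner bill 95.5 -28.1
inner neck 72.3 -29.5
bar r 81.4 5.5
bar l 81.4 -7.0
10.561623456945169 [0.6032346  0.09942596 0.01220393]
[ 35.8548314  102.07774281]
```

View pics/w5.png

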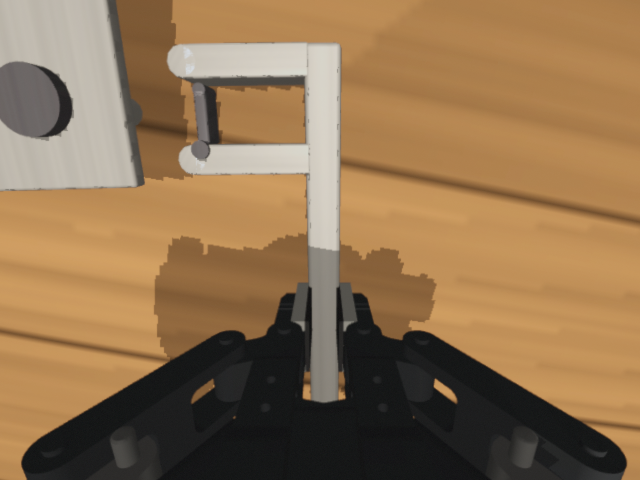

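Bracket with pin head centred at (33,99), just left of the mouth (tips at column 170); the front edge is parallel to the rows, so the angle fits.

```bash
python3 - <<'E'
from h import *
m=dict(np.load("w5.npz"));p=on_plane(m,(33,99),.054);print(p,to_tool(p)-[8.4,-3.1,0])
E
python3 -m crank '[[[0.1,-1,0,0,0,0],[0.1,-1,0,0,0,0],[0,-1,0,0,0,0],[0,0,0,0,0,0]]]'
```

```text
[0.67276672 0.19897798 0.054     ] [ 0.27339221 -5.51466819 -4.19362754]
time: 10.4
tool_pos: [0.5997, 0.1293, 0.0123]
tcp_rot: [-3.129, -0.283, 0.0]
wrist_force: [0.1, -1.6, -3.9]
width: 0.132
grip_force: 88.7
```

```bash
python3 -m crank '[[[0,-0.8,0,0,0,0],[0,-0.8,0,0,0,0],[0,-0.8,0,0,0,0],[0,-0.8,0,0,0,0],[0,-0.4,0,0,0,0],[0,0,0,0,0,0]]]'
python3 - <<'E'
from h import *
print(to_tool([.6728,.199,.02])-[8.4,-3.1,0],read_state()["torque"])
E
```

```text
time: 10.9
tool_pos: [0.5938, 0.1653, 0.0125]
tcp_rot: [-3.128, -0.284, -0.002]
wrist_force: [-0.5, 0.1, -3.8]
width: 0.126
grip_force: 88.7
[-0.01801137  1.21002974 -0.73755142] [-0.08870688  0.08445513 -0.01681287]
```

```bash
python3 -m crank '[[[0,-0.2,0,0,0,0],[0,-0.2,0,0,0,0],[0,0,0,0,0,0],[0,0,0,0,0,0]]]'
python3 - <<'E'
from h import *
print(to_tool([.6728,.199,.02])-[8.4,-3.1,0],read_state()["torque"])
a=snap("wrist","w6")[1];b=snap("scene","s6")[1]
c=cv2.resize(b[230:350,360:520],None,fx=4,fy=4)[:480,:640]
cv2.imwrite("pics/c6.png",cv2.resize(np.hstack([a,c]),(800,300)))
E
```

```text
time: 11.23
tool_pos: [0.5931, 0.1675, 0.0124]
tcp_rot: [-3.129, -0.282, -0.001]
wrist_force: [-1.3, -1.1, -2.8]
width: 0.128
grip_force: 88.7
[ 0.008508    1.42504266 -0.75348747] [-0.07386413  0.09040904  0.01434305]
```

View pics/c6.png

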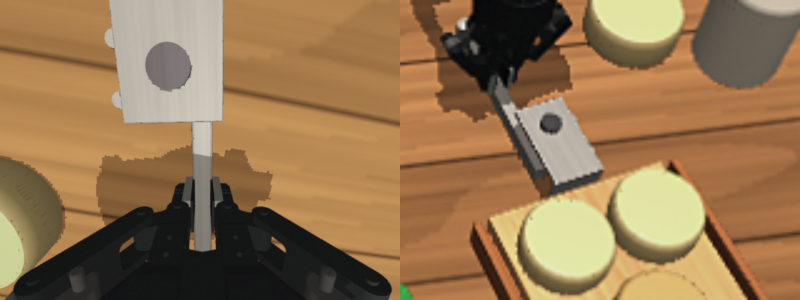

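Under the bracket the tips show past its left side, so the pin is deep in the throat. The latch is hidden; I'll push on until the back of the throat is felt.

```bash
python3 -m crank '[[[0,-0.2,0,0,0,0],[0,0,0,0,0,0],[0,0,0,0,0,0]]]'; python3 -m crank '[[[0,-0.2,0,0,0,0],[0,0,0,0,0,0],[0,0,0,0,0,0]]]'
```

```text
time: 11.58
tool_pos: [0.5925, 0.1693, 0.0123]
tcp_rot: [-3.129, -0.282, -0.0]
wrist_force: [-0.1, 0.9, -3.1]
width: 0.127
grip_force: 88.7
time: 11.83
tool_pos: [0.5922, 0.1706, 0.0122]
tcp_rot: [3.128, 0.281, -0.0]
wrist_force: [1.3, -3.9, -3.0]
width: 0.129
grip_force: 88.9
```

```bash
python3 -m crank '[[[0,0.8,0,0,0,0],[0,0.8,0,0,0,0],[0,0.6,0,0,0,0],[0,0,0,0,0,0],[0,0,0,0,0,0]]]'; python3 -m crank '[[[0,0.3,0,0,0,0],[0,0,0,0,0,0],[0,0,0,0,0,0]]]';python3 -m crank '[[[0,0.3,0,0,0,0],[0,0,0,0,0,0],[0,0,0,0,0,0]]]'
python3 -c "
from h import *
print(to_tool([.6728,.199,.02])-[8.4,-3.1,0])"
```

```text
time: 12.25
tool_pos: [0.5962, 0.1492, 0.0123]
tcp_rot: [-3.129, -0.28, -0.0]
wrist_force: [-0.2, 0.8, -2.7]
width: 0.128
grip_force: 88.8
time: 12.5
tool_pos: [0.5966, 0.1468, 0.0123]
tcp_rot: [-3.129, -0.282, -0.0]
wrist_force: [-0.2, -0.9, -3.2]
width: 0.133
grip_force: 88.7
time: 12.75
tool_pos: [0.5971, 0.1438, 0.0123]
tcp_rot: [-3.129, -0.282, 0.0]
wrist_force: [0.7, 0.1, -3.6]
width: 0.127
grip_force: 88.7
[ 0.03330128 -0.98250137 -0.77280381]
```

```bash
python3 -m crank '[[[0,0.2,0,0,0,0],[0,0,0,0,0,0],[0,0,0,0,0,0]]]';python3 -m crank '[[[0,0.2,0,0,0,0],[0,0,0,0,0,0],[0,0,0,0,0,0]]]'
```

```text
time: 13.0
tool_pos: [0.5977, 0.1424, 0.0124]
tcp_rot: [-3.128, -0.282, -0.001]
wrist_force: [-0.2, 2.7, -3.8]
width: 0.128
grip_force: 88.8
time: 13.25
tool_pos: [0.5982, 0.1413, 0.0125]
tcp_rot: [-3.127, -0.283, -0.002]
wrist_force: [1.3, 6.2, -4.1]
width: 0.128
grip_force: 88.9
```

The latch resists with 6 N, so it is shut. Now back to mid-throat and draw.

```bash
python3 -m crank '[[[0,-0.8,0,0,0,0],[0,-0.8,0,0,0,0],[-0.6,0,0,0,0,0],[-1,0,0,0,0,0],[-1,0,0,0,0,0],[-1,0,0,0,0,0],[-1,0,0,0,0,0],[-1,0,0,0,0,0]]]';python3 -m crank '[[[-1,0,0,0,0,0],[-1,0,0,0,0,0],[-0.8,0,0,0,0,0],[-0.5,0,0,0,0,0],[0,0,0,0,0,0],[0,0,0,0,0,0]]]'
```

```text
time: 13.92
tool_pos: [0.5392, 0.1453, 0.0126]
tcp_rot: [3.129, 0.282, 0.002]
wrist_force: [4.3, 1.2, -3.2]
width: 0.123
grip_force: 88.9
time: 14.42
tool_pos: [0.5058, 0.1393, 0.0118]
tcp_rot: [3.129, 0.282, -0.004]
wrist_force: [-0.3, 0.3, -2.5]
width: 0.132
grip_force: 88.9
```

```bash
python3 -m crank '[[[-0.3,0,0,0,0,0],[-0.3,0,0,0,0,0],[0,0,0,0,0,0]]]';python3 -m crank '[[[-0.3,0,0,0,0,0],[0,0,0,0,0,0],[0,0,0,0,0,0]]]';python3 -m crank '[[[-0.3,0,0,0,0,0],[0,0,0,0,0,0],[0,0,0,0,0,0]]]'
```

```text
time: 14.67
tool_pos: [0.5037, 0.1393, 0.0129]
tcp_rot: [-3.128, -0.282, -0.007]
wrist_force: [4.5, 1.1, -4.9]
width: 0.128
grip_force: 88.6
time: 14.92
tool_pos: [0.5036, 0.1395, 0.0138]
tcp_rot: [-3.127, -0.281, -0.016]
wrist_force: [9.7, 3.6, -8.3]
width: 0.131
grip_force: 88.3
time: 15.17
tool_pos: [0.5034, 0.1397, 0.0147]
tcp_rot: [-3.126, -0.28, -0.024]
wrist_force: [15.7, 4.6, -11.4]
width: 0.132
grip_force: 88.1
```

```bash
python3 -m crank '[[[0.5,0,0,0,0,0],[0.5,0,0,0,0,0],[0,0,0.25,0,0,0],[0,0,0,0,0,0],[0,0,0,0,0,0]]]';python3 -m crank '[[[0,0,0,0,0,0],[0,0,0,0,0,0],[0,0,0,0,0,0],[0,0,0,0,0,0]]]' 4.5;python3 -m crank '[[[0,0,-1,0,0,0],[0,0,-2,0,0,0],[0,0,-3,0,0,0],[0,0,-4,0,0,0],[0,0,-4,0,0,0],[0,0,-4,0,0,0],[0,0,0,0,0,0]]]'
python3 - <<'E'
from h import *
a=snap("wrist","w7")[1];b=snap("scene","s7")[1]
c=cv2.resize(b[170:350,340:580],(640,480))
cv2.imwrite("pics/c7.png",cv2.resize(np.hstack([a,c]),(800,300)))
s=read_state();print(s["time"])
E
```

```text
time: 15.58
tool_pos: [0.5067, 0.1396, 0.0109]
tcp_rot: [-3.129, -0.282, -0.003]
wrist_force: [0.4, -0.6, 4.5]
width: 0.127
grip_force: 90.1
time: 15.92
tool_pos: [0.5049, 0.1393, 0.0094]
tcp_rot: [3.129, 0.282, -0.001]
wrist_force: [0.6, -0.5, -0.2]
width: 0.525
grip_force: 0.0
time: 16.5
tool_pos: [0.5111, 0.1407, 0.2004]
tcp_rot: [-3.127, -0.282, -0.026]
wrist_force: [1.5, -0.6, -0.0]
width: 0.528
grip_force: 0.0
16.6
```

View pics/c7.png

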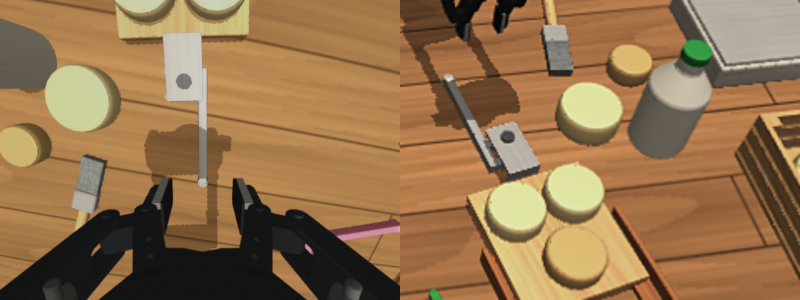

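The board is drawn out, with the hook lying flat on its pin (head at about (294,130) in the full wrist picture). A quick check of the travel, then hand in.

```bash
python3 - <<'E'
from h import *
m=camera_model("wrist");im=cv2.imread("pics/w7.png");k=(im[110:150,275:315].max(2)<130).astype(np.uint8);M=cv2.moments(k,True)
px=(275+M["m10"]/M["m00"],110+M["m01"]/M["m00"]);p=on_plane(m,px,.054)[:2];print(px,p,np.linalg.norm(p-[.6728,.199]))
E
```

```text
(293.80278422273784, 129.77030162412993) [0.58334776 0.17940472] 0.09157334489861835
```

```bash
python3 -c "
from workcell import *
print(finish_job())"
```

```text
the job is handed in; nothing more can be done
None
```

The job is handed in: the hook was laid clear of the stand and retaken, and it is now coupled to the pin and lying flat. The board is at its stop (I measured about 91 mm of travel against the 90 mm stop). I couldn't see the latch, but it held against a 6 N pull.

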